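# Centre the round seed jar on the bench scale and press its key

### The job

Someone has left the round, narrow-footed clay seed jar off-centre on the small pan of the bench scale. Nudge it gently with the outside of the fingers, without gripping, lifting or tipping it, until it stands in the middle of the pan; take the hand away from it, and then press the scale's round key all the way down with a fingertip and let it come up again. Leave everything else on the bench as it is.

Things in the scene. Friction and masses are not known exactly. Their poses are not given: they have to be found in the camera images.
- jar_belly (a point): axis of the round lidded terracotta jar at its widest, 23.5 mm above its foot; z is its axis. 67 mm tall, 0.15-0.3 kg. Flat foot 40 mm across; belly 84 mm across (upright wall 20 to 27 mm up); lid 56 mm across at 49 to 53 mm up, 22 mm knob on top. Slides on the pan (friction about 0.6) if pushed at the belly, tips if pushed high. Starts 22 to 30 mm from the pan's middle
- pan_center (a point): middle of the top face of the scale's round, flat, fixed steel pan, 100 mm across and 6 mm thick, without a rim; the top is 60 mm above the bench and overhangs a 46 mm high scale body. z is up
- scale: white bench scale, fixed to the bench; origin on the bench under the middle of the pan; the body reaches from 160 mm (towards its own -x, the robot's side) to 50 mm (own +x), is 170 mm wide along y and its deck is 46 mm high. The key stands on the deck, on the robot's side of the pan
- key_top (a point): centre of the top face of the scale's only push key, a round grey plastic button 24 mm across in a 40 mm round grey collar 12 mm high; top at 64 mm above the bench when up, pressed straight down, moves with the key
- key (a joint): travel of the key: 0 up, 0.006 (m) fully down; a spring returns it; about 1.2 N starts it moving and 4 N takes it fully down
- weight: brass weight, 24 mm across and 31 mm high, standing loose on the scale's deck beside the key; origin at its underside. Leave it
- seed_jar: glass seed jar, 56 mm across, 75 mm high, standing loose to the left of the scale; origin at its underside. Leave it
- thumb_pot: small clay pot standing upside down, 66 mm across, 56 mm high, loose, to the right of the scale; origin at its underside. Leave it
- twine: spool, 48 mm across, 46 mm high, loose, to the right of the scale, nearer the robot; origin at its underside. Leave it
- brush: hand brush lying loose on the left side of the bench, well away from the scale. Leave it
- trowel: hand trowel, about 280 mm long, lying loose on the right side of the bench, well away from the scale. Leave it
There are look-alikes about, which are no part of the job. Leave any purple look-alike of the part that bears jar_belly alone.

How it is judged (in metres and radians):
On the way, in this order (a step that is already met when the one before it is completed fails the run):
1. the jar stands upright and still with its axis within 7 mm of the middle of the pan, and the robot does not touch it (horizontal distance between jar_belly and pan_center below 0.007 m and angle between jar_belly's own z axis and vertical below 0.05 rad and contact force between each of the arm, the fingers and jar below 0.02 N and linear speed of jar below 0.01 m/s), for 0.2 s.
2. the key is pressed down (value of joint key above 0.0045 m), for 0.05 s.
At the end, for the whole second after the job is handed in: the jar stands at rest, upright (within 3 degrees) on the pan with its axis within 7 mm of the pan's middle; the key has been pressed (at least 4.5 of its 6 mm) after that and is up again (under 2 mm) (horizontal distance between jar_belly and pan_center below 0.007 m and z of jar_belly in the frame of pan_center between 0.021 and 0.026 m and angle between jar_belly's own z axis and vertical below 0.05 rad and linear speed of jar below 0.01 m/s and value of joint key below 0.002 m); the robot touches nothing.
It fails at once if the jar is tipped by more than about 14 degrees (angle between jar_belly's own z axis and vertical above 0.25 rad).
It fails at once if the jar is lifted from the pan or falls off it (z of jar_belly in the frame of pan_center above 0.033 m or z of jar_belly in the frame of pan_center below 0.015 m).
It fails at once if the jar is gripped or hit hard: more than 12 N between robot and jar (contact force between any of the fingers, the arm and jar above 12 N).
It fails at once if the key is pressed while the jar is off-centre (value of joint key above 0.0045 m and horizontal distance between jar_belly and pan_center above 0.008 m).
It fails at once if another thing on the bench is moved by more than 15 mm (distance of any of weight, seed_jar, thumb_pot, twine, brush, trowel from where it was at the start of the episode above 0.015 m).
It also fails if it takes over 64 s, if anything falls off the work surface, if the arm or the gripper's body presses on something with over 40 N, if the wrist force passes 120 N, or if a joint passes its speed limit or range.

### The arm

A 7-joint arm with a two-finger parallel gripper is mounted at the origin on the work surface. World frame = base frame: x ahead of the robot, y to its left, z up, the work surface at z = 0. Lengths are in mm, angles in rad, forces in N, time in s.
With the tool pointing down it reaches from about 400 to 850 mm from the base axis. Payload 4.5 kg.
Tool frame: the origin (TCP) lies midway between the tips of the shut fingers; the grasp point (between the pads) lies 19 mm behind it; z points along the fingers, y is the line along which they close (so a half turn about z gives the same grasp; the last joint's range is limited). The gripper opens to 85 mm and grips with 20 to 120 N. Pads are 22 mm wide; open, the fingers measure 114 mm over their backs; the gripper's body (76 mm by 85 mm) begins 54 mm behind the grasp point. The pads swing forward as they close: fully open they stand 13 mm farther back than shut.
Start: joints at [1.137, 0.689, -0.195, 1.565, 0.157, 0.902, -0.215], TCP at [281.859, -557.862, 231.317] pointing down, gripper open.
Joint ranges: [-3.01, 3.01], [-0.46, 2.08], [-1.47, 1.51], [0.13, 2.56], [-1, 4.14], [0.04, 2.09], [-2.66, 2.66]. Speed limits (rad/s): [2.57, 2.57, 3.14, 3.14, 3.14, 3.14, 3.14].

### API

Orientations are given as a unit quaternion [w, x, y, z].
In Python, from bench import get_state, capture, camera_info, finish_job gives the robot as it stands.
- The arm moves only by the tool play_rows, never from a script. Its argument "targets" is a list of rows, each a list of 4 numbers: the shift along the tool's x, y, z in cm, then the turn about the tool's z in rad. A call has 1 to 10 rows; each row is the pose to reach, as a shift and turn from the pose commanded when the call began, along the tool's axes at that moment; what a row does not reach only later rows make up. A row lasts 1/12 s, in which the tool goes at most 41.7 mm and 7.16 degrees, less where a joint would pass 70% of its speed; a pose out of reach is approached as far as the arm can. A call with a gripper value outside its range is refused whole. "claw" is the opening, from -1 (shut) to 1 (fully open), so that 0 is half open, set as the call begins (left out, the last holds). The fingers move at their own pace and stop on an object; the grip force is fixed at half the most. Time passes only in rows, so rows that repeat a pose let the fingers close. It gives the time, the measured TCP pose, the force, the opening and the grip force at its end, in the units of the state.
- get_state(): the state, without advancing time (a new reading comes with each control period).
- capture(name): name is "scene" or "side" or "wrist"; returns the picture (480x640x3 uint8, red, green, blue); there is no depth.
- camera_info(name): a dict with "mtx" (3x3 intrinsics, pixels), "k1" (the pictures are not rectified: a ray, as slopes to the right and down, at radius r is drawn at 1 + k1 r^2 times it, then the intrinsics apply), "rvec" (rotation vector, rad) and "tvec" (3), from world to camera coordinates, as OpenCV has them; the wrist camera has in their place "T_tool_cam" (4x4, takes a point from camera to tool coordinates, whose origin is the TCP and whose axes are the flange's). Camera axes: x right, y down, z forward; pixel columns grow to the right and rows downward; lengths in mm; the calibration is good to about 2 mm. A picture is of the moment at which its call begins: read the wrist's pose just before it. camera_info takes no time and is no camera call.
- finish_job(): hands the job in; it is judged then, once.
The state is a dict: "t": time; "q": joint angles; "dq": joint speeds; "tau": joint torques, N m; "eef_pos": TCP position; "tcp_rot": TCP orientation; "contact_force": force on the tool from outside, world axes, zero at the start; "wrist_torque": the same for the moment, N m; "gripper_width": finger opening in mm; "gripper_force": force on a finger pad.
Only numpy, scipy, OpenCV 4.12 (cv2) and the standard library are available. Lean on these libraries where they do the work, as an engineer would, in place of code of your own. Each camera call takes 0.05 s, during which the arm holds its last target. There are 200 camera calls.

## Working session

There is one attempt and no reset: what is moved stays moved. The work goes in short steps, Python scripts to look and compute and a tool call to move; the robot and the scene stay as the last step left them, time stands still between calls to the robot, and variables do not carry over. Pictures are saved under pics/ and viewed, at most 10 in all, crops included, and the job is handed in when it is done.

Besides the shell and the picture viewer there is one more tool, called in YAML: its name, and indented under it one key for each argument. play_rows: Moves the arm, as the interface text tells. Its arguments: {"type":"object","properties":{"targets":{"type":"array","items":{"type":"array","items":{"type":"number"}}},"claw":{"type":"number"}},"required":["targets"]}

```bash
mkdir -p pics
cat > h.py <<'E'
import numpy as np, cv2
from bench import *
from scipy.spatial.transform import Rotation as R
def cam(n,s=None):
    c=camera_info(n); K=np.array(c["mtx"],float)
    if "rvec" in c:
        Rm=cv2.Rodrigues(np.array(c["rvec"],float))[0]; t=np.array(c["tvec"],float).ravel()
    else:
        s=s or get_state(); q=s["tcp_rot"]; T=np.eye(4); T[:3,:3]=R.from_quat([q[1],q[2],q[3],q[0]]).as_matrix(); T[:3,3]=s["eef_pos"]
        W=np.linalg.inv(T@np.array(c["T_tool_cam"])); Rm=W[:3,:3]; t=W[:3,3]
    return K,c["k1"],Rm,t
def px2w(C,uv,z):
    K,k,Rm,t=C; d=np.linalg.inv(K)@[uv[0],uv[1],1]; r=d[:2].copy()
    for _ in range(20): r=d[:2]/(1+k*(r@r))
    D=Rm.T@[r[0],r[1],1]; o=-Rm.T@t
    return o+D*(z-o[2])/D[2]
def w2px(C,p):
    K,k,Rm,t=C; c=(Rm@np.asarray(p,float).T).T+t; s=c[...,:2]/c[...,2:]
    s=s*(1+k*(s**2).sum(-1,keepdims=True)); return s*[K[0,0],K[1,1]]+[K[0,2],K[1,2]]
E
python3 - <<'E'
from h import *
s=get_state(); print(s)
for n in("scene","side"):
    cv2.imwrite(f"pics/{n}0.png",capture(n)[:,:,::-1]); C=cam(n); print(n,-C[2].T@C[3],C[0],C[1])
print(camera_info("wrist"))
E
```

```text
{'t': 0.0, 'q': array([ 1.1368098 ,  0.68999943, -0.19452317,  1.56637451,  0.15726706,
        0.90248867, -0.21507516]), 'dq': array([ 1.91607900e-03, -9.99521259e-04, -4.88621205e-04,  2.01536695e-04,
        7.26397160e-04, -9.27502164e-05, -7.85095015e-04]), 'tau': array([ 9.46686960e-04, -5.39613926e+01, -1.26647349e+00, -1.58539850e+01,
        9.10831557e-03,  9.39882360e-03, -5.29537054e-07]), 'eef_pos': array([ 281.4861527 , -557.27835415,  230.4665137 ]), 'tcp_rot': array([-9.01623432e-04,  9.72759463e-01,  2.31814889e-01, -2.68123249e-04]), 'contact_force': array([-0.38470914,  0.64617525,  0.43812024]), 'wrist_torque': array([-0.06564764,  0.01090225,  0.00918248]), 'gripper_force': 0.0, 'gripper_width': 85.4352205583882}
scene [1453.49362676  515.76039012 1248.85681411] [[586.10417969   0.         320.66091675]
 [  0.         586.10417969 238.90567508]
 [  0.           0.           1.        ]] 0.0026030130474567225
side [ 337.05276142  773.49478077 1094.83755982] [[546.33635803   0.         313.53539188]
 [  0.         546.33635803 244.99471059]
 [  0.           0.           1.        ]] 0.052130087312854914
{'mtx': array([[372.57701775,   0.        , 319.15676501],
       [  0.        , 372.57701775, 243.34786708],
       [  0.        ,   0.        ,   1.        ]]), 'k1': -0.028958845773362833, 'T_tool_cam': array([[-9.78952829e-04, -9.63309257e-01, -2.68392096e-01,
         6.78082310e+01],
       [ 9.99999466e-01, -8.54093385e-04, -5.81970352e-04,
        -1.12737478e+00],
       [ 3.31385514e-04, -2.68392522e-01,  9.63309579e-01,
        -1.42256453e+02],
       [ 0.00000000e+00,  0.00000000e+00,  0.00000000e+00,
         1.00000000e+00]])}
```

View pics/scene0.png

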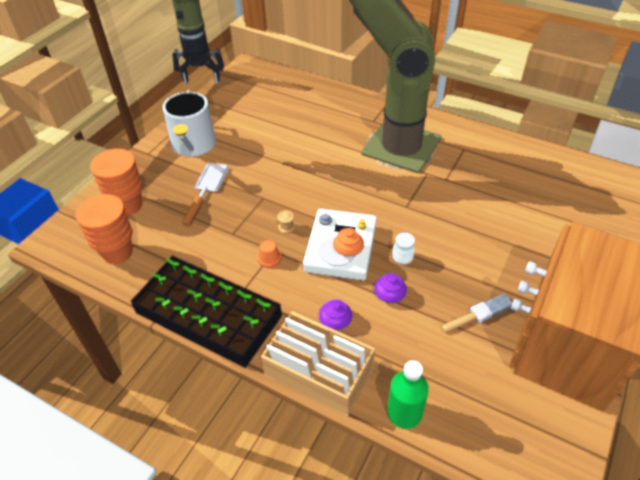

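View pics/side0.png

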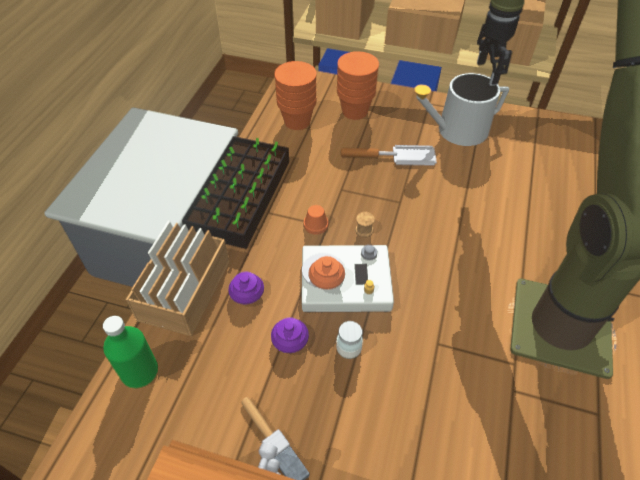

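The scene view shows the scale centred near (340,243), the jar at (348,240), the grey key at (326,219) and the weight at (361,225). In the side view the jar is at (326,272), the key at (369,253) and the weight at (369,287).

Run:
```python
from h import *
a,b=cam("scene"),cam("side")
def P(n,C,uv,z): print(n,px2w(C,uv,z).round())
P("key sc",a,(326,217),64);P("key si",b,(369,250),64)
P("jar sc",a,(348,233),120);P("jar si",b,(326,264),120)
P("belly sc",a,(348,243),83);P("belly si",b,(326,272),83)
P("weight sc",a,(361,221),77);P("w si",b,(369,283),77)
for uv in((304,247),(303,305),(391,301),(387,246)):P("deck si",b,uv,46)
for uv in((317,210),(376,214),(367,268),(305,265)):P("deck sc",a,uv,46)
A=cv2.imread("pics/scene0.png")[195:295,290:390];B=cv2.imread("pics/side0.png")[230:330,295:395]
cv2.imwrite("pics/z.png",np.hstack([cv2.resize(x,(400,400),interpolation=cv2.INTER_CUBIC) for x in(A,B)]))
```

```text
key sc [456. -36.  64.]
key si [455. -39.  64.]
jar sc [528.  69. 120.]
jar si [530.  72. 120.]
belly sc [530.  70.  83.]
belly si [531.  67.  83.]
weight sc [436.  63.  77.]
w si [431.  64.  77.]
deck si [611. -15.  46.]
deck si [562. 145.  46.]
deck si [375.  76.  46.]
deck si [418. -78.  46.]
deck sc [429. -80.  46.]
deck sc [365.  77.  46.]
deck sc [555. 140.  46.]
deck sc [622. -10.  46.]
```

View pics/z.png

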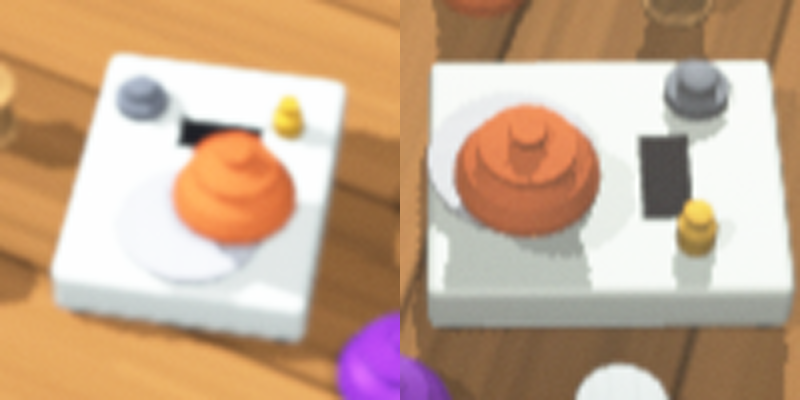

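The zoom confirms a scale yaw of about 19°, the pan middle near (544,50) and the jar near (530,69). That is a 24 mm offset, within the stated 22–30. I'll check the watering can against the path, then go.

Run:
```python
from h import *
a,b=cam("scene"),cam("side")
print("can base",px2w(b,(465,140),0).round(),px2w(a,(193,150),0).round())
for z in(120,180):print("rim",z,px2w(b,(472,90),z).round(),px2w(a,(188,106),z).round())
print("glass",px2w(b,(349,330),75).round(),px2w(a,(403,240),75).round())
```

```text
can base [ 286. -583.    0.] [ 335. -603.    0.]
rim 120 [ 302. -661.  120.] [ 269. -646.  120.]
rim 180 [ 304. -573.  180.] [ 332. -584.  180.]
glass [443. 193.  75.] [446. 192.  75.]
```

play_rows:
  targets:
    - [0,0,-4,0]
    - [0,0,-8,0]
    - [2.9,-2.7,-8,0]
    - [5.9,-5.4,-8,0]
    - [8.8,-8.1,-8,0]
    - [11.8,-10.8,-8,0]
    - [14.7,-13.5,-8,0]
    - [17.6,-16.2,-8,0]
    - [20.6,-18.9,-8,0]
    - [23.5,-21.7,-8,0]
  claw: -1

```text
t: 0.93
eef_pos: [393.9, -256.3, 311.2]
tcp_rot: [-0.0, 0.973, 0.232, -0.0]
contact_force: [1.1, -0.1, 0.1]
gripper_width: 0.0
gripper_force: 0.0
```

play_rows:
  targets:
    - [2.8,-2.6,1,-0.02]
    - [5.6,-5.2,2,-0.04]
    - [8.4,-7.8,3.5,-0.06]
    - [11.2,-10.4,5,-0.08]
    - [14,-13,6.5,-0.1]
    - [16.8,-15.6,8,-0.12]
    - [19.6,-18.2,9.5,-0.14]
    - [22.3,-20.6,11,-0.168]
    - [22.3,-20.6,11,-0.168]
    - [22.3,-20.6,11,-0.168]

```text
t: 1.77
eef_pos: [499.6, 29.0, 200.2]
tcp_rot: [-0.001, 0.949, 0.315, -0.001]
contact_force: [-0.1, -0.8, 0.4]
gripper_width: 0.0
gripper_force: 0.0
```

Run:
```python
from h import *
s=get_state(); print(s["t"],s["eef_pos"],s["tcp_rot"],s["contact_force"],s["gripper_width"]); im=capture("wrist"); np.savez("w1.npz",im=im)
C=cam("wrist",s); im=np.ascontiguousarray(im[:,:,::-1]); cv2.imwrite("pics/w1.png",im)
print(w2px(C,np.array([[544,50,60],[530,69,83.5],[455,-38,64.]])))
```

```text
1.7667 [499.64017068  29.03004005 200.19659648] [-8.07016450e-04  9.49044243e-01  3.15140804e-01 -8.04715521e-04] [-0.10087766 -0.76636891  0.35313332] 0.012782269580205166
[[334.27563591 167.21204189]
 [301.05112073 169.49974843]
 [353.91155579 320.60079705]]
```

View pics/w1.png

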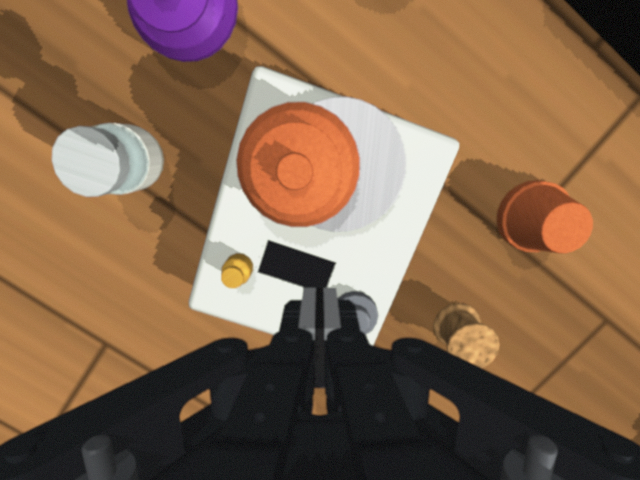

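The wrist view shows the jar's belly outline centred near (299,163), the pan's free edge on its right (x≈405), the key at (357,310) and the weight at (236,270). I'll fit the pan's rim and the belly circle.

```bash
cat > fit.py <<'E'
from h import *
from scipy.optimize import least_squares
def circ(p,c): # robust centre fit, known radius
    return lambda r:0
def fit(C,im,pan0=(544,50),jar0=(530,69),debug=None):
    hsv=cv2.cvtColor(im,cv2.COLOR_RGB2HSV)
    m=((hsv[...,0]<13)&(hsv[...,1]>150)).astype(np.uint8)
    lab=cv2.connectedComponents(m)[1]; u=w2px(C,np.array([[*jar0,83.]]))[0].astype(int)
    L=lab[u[1],u[0]]; k=max(cv2.findContours((lab==L).astype(np.uint8),0,cv2.CHAIN_APPROX_NONE)[0],key=len)[:,0]
    w=np.array([px2w(C,q,83.5)[:2] for q in k])
    j=least_squares(lambda v:np.hypot(*(w-v[:2]).T)-v[2],[*jar0,42],loss="soft_l1").x
    g=cv2.GaussianBlur(im.astype(np.float32).sum(2),(0,0),1)
    pts=[]; rr=np.arange(42,58,.5)
    for a in np.arange(0,2*np.pi,.04):
        P=np.array([[pan0[0]+r*np.cos(a),pan0[1]+r*np.sin(a),60] for r in rr])
        if np.hypot(*(P[:,:2]-j[:2]).T).min()<50: continue
        q=w2px(C,P).astype(np.float32); v=cv2.remap(g,q[None,:,0],q[None,:,1],1)[0]
        d=np.gradient(v); i=d.argmax()
        pts.append((*P[i,:2],d[i]))
    pts=np.array(pts); ok=pts[:,2]>np.median(pts[:,2])*.5
    p=pts[ok,:2]
    f=least_squares(lambda v:np.hypot(*(p-v).T)-50,pan0,loss="soft_l1",f_scale=.7)
    return j,f.x,np.abs(f.fun).round(1),len(p)
E
python3 - <<'E'
from fit import *
im=np.load("w1.npz")["im"]; s=get_state(); C=cam("wrist",s)
pan=(544,50)
for _ in range(3):
    j,pan,r,n=fit(C,im,pan); print(j.round(1),pan.round(1),n,np.median(r),r.max())
print("by eye rim",px2w(C,(405,165),60),px2w(C,(350,97),60), px2w(C,(340,233),60))
D=np.ascontiguousarray(im[:,:,::-1])
t=np.arange(0,6.3,.02)
for c,rad,z,col in((pan,50,60,(0,255,0)),(j,42,83.5,(255,0,0))):
    for q in w2px(C,np.c_[c[0]+rad*np.cos(t),c[1]+rad*np.sin(t),0*t+z]).round().astype(int): D[q[1],q[0]]=col
cv2.imwrite("pics/w1f.png",cv2.resize(D[50:350,170:490],(640,600)))
E
```

```text
[530.2  69.3  40.9] [545.7  44.4] 58 1.25 11.2
[530.2  69.3  40.9] [545.   43.2] 68 1.6 9.4
[530.2  69.3  40.9] [544.5  42.8] 68 1.35 8.6
by eye rim [576.58920523   5.74921462  60.        ] [589.90726463  67.90525235  60.        ] [506.11480169  13.05149246  60.        ]
```

View pics/w1f.png

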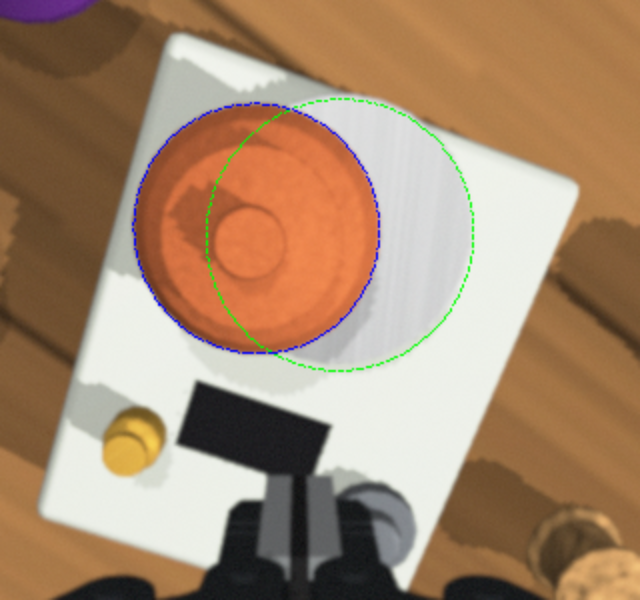

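The pan circle lies well on the visible rim. I'll cross-check with the deck corners and plan the push.

Run:
```python
from fit import *
s=get_state(); C=cam("wrist",s); s0=np.load("w1.npz")
A,B,D=[px2w(C,u,46)[:2] for u in((257,67),(459,144),(190,306))]
ex=(A-D)/np.linalg.norm(A-D); print(A,B,D,np.linalg.norm(A-D),np.linalg.norm(A-B),np.arctan2(ex[1],ex[0]))
print("pan",(A+B)/2-50*ex)
q=s["tcp_rot"];M=R.from_quat([q[1],q[2],q[3],q[0]]).as_matrix();print(M)
print("key",px2w(C,(357,308),64))
```

```text
[567.62957615 135.65534257] [615.0800671  -20.71450208] [373.793007    75.72137857] 202.89084646962766 163.41076282944414 0.29987421696708866
pan [543.58613897  42.70041829]
[[ 8.03617097e-01  5.95144055e-01 -1.76508831e-03]
 [ 5.95144211e-01 -8.03618769e-01 -4.92527572e-04]
 [-1.71158295e-03 -6.54678510e-04 -9.99998321e-01]]
key [464.80025666 -35.7003803   64.        ]
```

play_rows:
  targets:
    - [2,-3,0,0.05]
    - [4,-6,0,0.1]
    - [5.9,-8.8,0,0.14]
    - [5.9,-8.8,3,0.14]
    - [5.9,-8.8,6,0.14]
    - [5.9,-8.8,9,0.14]
    - [5.9,-8.8,11,0.14]
    - [5.9,-8.8,12.3,0.14]
    - [5.9,-8.8,12.3,0.14]
    - [5.9,-8.8,12.3,0.14]

```text
t: 2.65
eef_pos: [495.1, 130.3, 78.4]
tcp_rot: [0.001, 0.97, 0.244, -0.001]
contact_force: [-0.4, -0.2, 0.0]
gripper_width: 0.3
gripper_force: 0.0
```

Run:
```python
from fit import *
s=get_state(); print(s["eef_pos"]); im=capture("wrist"); C=cam("wrist",s)
cv2.imwrite("pics/w2.png",im[:,:,::-1])
q=s["tcp_rot"];M=R.from_quat([q[1],q[2],q[3],q[0]]).as_matrix()
for p in((530.2,69.3,83.5),(544.5,43,60)): print((M.T@(np.array(p)-s["eef_pos"])).round(1), w2px(C,np.array([p])))
```

```text
[495.08656542 130.26348749  78.40322873]
[ 2.  70.3 -5. ] [[495.81351533 308.72835386]]
[  2.2 100.2  18.5] [[536.2050227  286.08294447]]
```

View pics/w2.png

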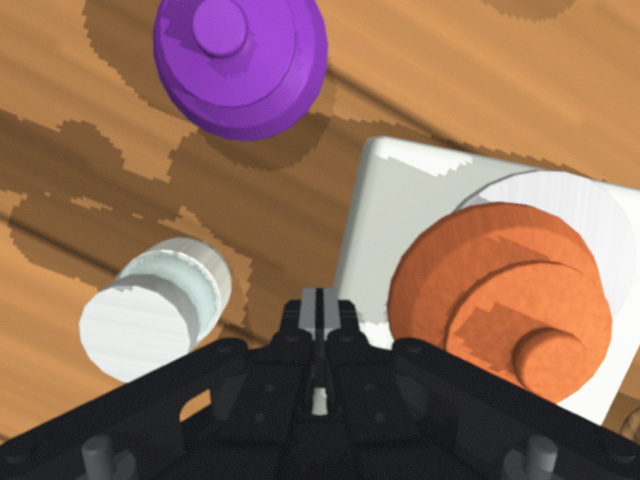

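The glass jar is at (135,325) and the jar's edge is clear of the fingers. The finger knuckles bulge along tool y at about lid height, so I'll turn the tool a quarter and push with the narrow x side instead, with the camera over the jar.

play_rows:
  targets:
    - [0.2,0,-2,0.12]
    - [0.2,0,-4,0.24]
    - [0.2,0,-4,0.36]
    - [0.2,0,-4,0.48]
    - [0.2,0,-4,0.6]
    - [0.2,0,-4,0.72]
    - [0.2,0,-4,0.84]
    - [0.2,0,-4,0.96]
    - [0.2,0,-4,1.08]
    - [0.2,0,-4,1.2]

```text
t: 3.53
eef_pos: [497.7, 132.9, 120.0]
tcp_rot: [-0.001, 0.937, -0.348, 0.001]
contact_force: [-0.7, 0.2, 1.0]
gripper_width: -0.1
gripper_force: 0.0
```

play_rows:
  targets:
    - [0,0,0,0.12]
    - [0,0,0,0.24]
    - [0,0,0,0.366]
    - [0,0,0,0.366]
    - [0,0,2,0.366]
    - [0,0,4,0.366]
    - [0,0,4,0.366]
    - [0,0,4,0.366]

```text
t: 4.2
eef_pos: [496.7, 132.8, 78.7]
tcp_rot: [-0.0, 0.861, -0.509, -0.001]
contact_force: [-0.1, -0.5, 0.9]
gripper_width: 0.2
gripper_force: 0.0
```

```bash
cat > look.py <<'E'
from fit import *
import sys
s=get_state(); im=capture("wrist"); C=cam("wrist",s)
cv2.imwrite(f"pics/{sys.argv[1]}.png",im[:,:,::-1])
q=s["tcp_rot"];M=R.from_quat([q[1],q[2],q[3],q[0]]).as_matrix()
j,pan,r,n=fit(C,im,(544.5,43),tuple(map(float,sys.argv[2:4])))
print(s["eef_pos"],s["contact_force"],"jar",j,"pan",pan,n,np.median(r))
T=lambda p:(M.T@(np.array(p)-s["eef_pos"])).round(1)
print("tool: jar",T([*j[:2],83.5]),"pan",T((544.5,43,60)),"panfit",T([*pan,60]))
E
python3 look.py w3 530 69
```

```text
[496.67360031 132.79927936  78.68106045] [-0.09048682 -0.49079716  0.91519334] jar [530.70204685  71.83936671  41.90410792] pan [537.99294889  53.53737924] 25 2.6
tool: jar [69.8 -0.5 -4.9] pan [101.8   1.3  18.6] panfit [89.4  1.9 18.6]
```

View pics/w3.png

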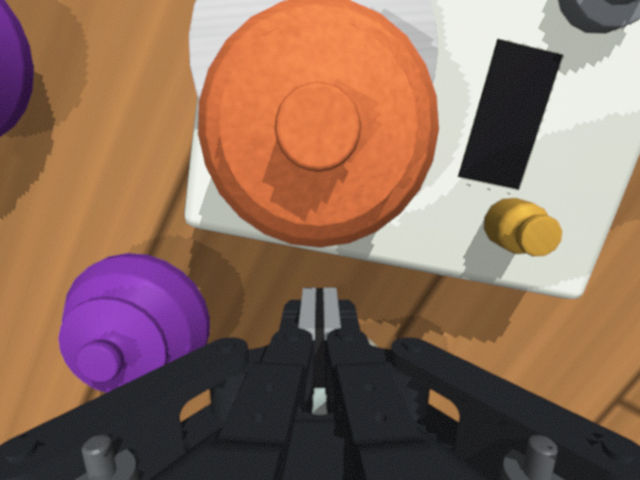

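The jar is straight ahead along tool x at 70 mm, with its centre at (319,122). I'll approach, then push slowly.

play_rows:
  targets:
    - [0.4,0,0,0]
    - [0.8,0,0,0]
    - [1.0,0,0,0]
    - [1.2,0,0,0]
    - [1.4,0,0,0]
    - [1.6,0,0,0]
    - [1.8,0,0,0]
    - [2.0,0,0,0]
    - [2.2,0,0,0]
    - [2.4,0,0,0]

```text
t: 5.08
eef_pos: [507.9, 112.6, 78.3]
tcp_rot: [-0.0, 0.86, -0.509, -0.001]
contact_force: [-1.4, 1.9, 2.2]
gripper_width: -0.1
gripper_force: 1.3
```

play_rows:
  targets:
    - [0.2,0,0,0]
    - [0.4,0.02,0,0]
    - [0.6,0.04,0,0]
    - [0.8,0.06,0,0]
    - [1.0,0.08,0,0]
    - [1.2,0.1,0,0]
    - [1.3,0.1,0,0]
    - [1.4,0.1,0,0]
    - [1.4,0.1,0,0]

```text
t: 5.83
eef_pos: [514.4, 98.8, 78.3]
tcp_rot: [0.0, 0.86, -0.51, 0.0]
contact_force: [0.1, 0.8, -0.4]
gripper_width: 0.3
gripper_force: 0.3
```

```bash
python3 look.py w4 540 55
```

```text
[514.4489487   98.76519608  78.26849874] [ 0.06054912  0.83487052 -0.44054623] jar [541.29777216  55.26283721  41.951015  ] pan [546.37404267  47.96597459] 50 0.4
tool: jar [51.1 -2.7 -5.2] pan [63.3  0.4 18.3] panfit [59.9 -3.6 18.3]
```

View pics/w4.png

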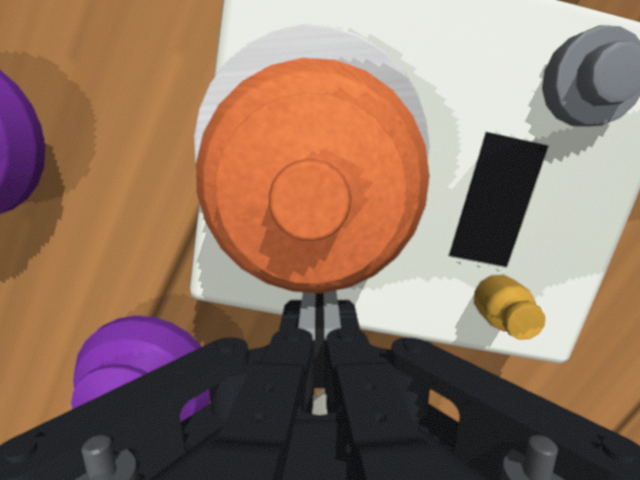

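The pan's free crescent is at the top (rim at row 25, columns 195–428). The jar is laterally aligned and about 9 mm short. I'll push 7 mm more and refit in the same picture.

play_rows:
  targets:
    - [0.15,0,0,0]
    - [0.3,0,0,0]
    - [0.45,-0.03,0,0]
    - [0.6,-0.06,0,0]
    - [0.7,-0.06,0,0]
    - [0.7,-0.06,0,0]

```text
t: 6.38
eef_pos: [518.4, 92.9, 78.3]
tcp_rot: [0.0, 0.86, -0.51, 0.0]
contact_force: [-0.1, 1.6, -0.6]
gripper_width: -0.3
gripper_force: 0.3
```

```bash
sed -i 's/(544.5,43),tuple/(546.4,48),tuple/; s/(544.5,43,60)/(546.4,48,60)/' look.py; python3 look.py w5 545 49
```

```text
Traceback (most recent call last):
  File "look.py", line 6, in <module>
    j,pan,r,n=fit(C,im,(546.4,48),tuple(map(float,sys.argv[2:4])))
              ~~~^^^^^^^^^^^^^^^^^^^^^^^^^^^^^^^^^^^^^^^^^^^^^^^^^
  File "fit.py", line 20, in fit
    pts=np.array(pts); ok=pts[:,2]>np.median(pts[:,2])*.5
                          ~~~^^^^^
IndexError: too many indices for array: array is 1-dimensional, but 2 were indexed
```

View pics/w5.png

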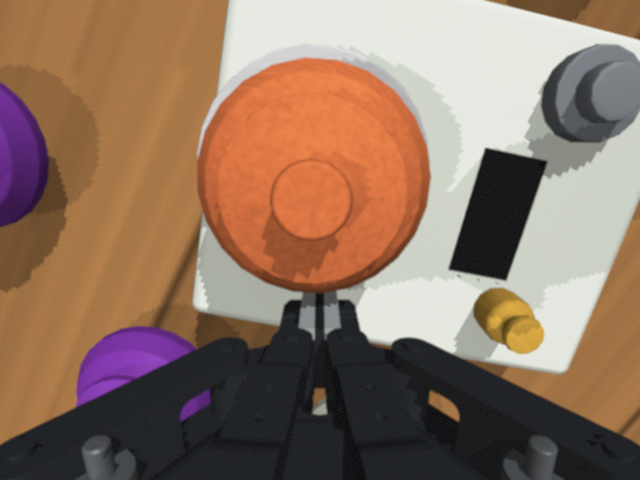

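The rim crescent is now thin (rim row 43, jar top row 58). I'll refit with the exclusion done in the picture.

```bash
sed -i 's/^        if np.hypot.*$//; s/^        q=w2px(C,P).astype(np.float32);/        q=w2px(C,P).astype(np.float32); ii=q.round().astype(int)\n        if (ii<2).any() or (ii[:,0]>637).any() or (ii[:,1]>280).any() or jm[ii[:,1],ii[:,0]].any(): continue\n       /; s/^    w=np.array/    jm=cv2.dilate((lab==L).astype(np.uint8),np.ones((7,7)))\n    w=np.array/; s/arange(42,58,.5)/arange(46,55,.25)/' fit.py
python3 look.py w6 545 49
python3 - <<'E'
from fit import *
# refit by template: rim centre maximising mean radial gradient over visible rim
im=cv2.imread("pics/w6.png")[:,:,::-1]; C=cam("wrist")
hsv=cv2.cvtColor(np.ascontiguousarray(im),cv2.COLOR_RGB2HSV)
m=cv2.dilate(((hsv[...,0]<13)&(hsv[...,1]>150)).astype(np.uint8),np.ones((7,7)))
g=cv2.GaussianBlur(im.astype(np.float32).sum(2),(0,0),1)
a=np.arange(0,6.283,.02); U=np.c_[np.cos(a),np.sin(a),0*a]
def prof(c,r):
    q=w2px(C,np.array([*c,60])+r*U).astype(np.float32); return q,cv2.remap(g,q[None,:,0],q[None,:,1],1)[0]
res=[]
for x in np.arange(538,554,.5):
  for y in np.arange(38,56,.5):
    q,v1=prof((x,y),51); _,v0=prof((x,y),49); i=np.clip(q.round().astype(int),0,[639,479])
    ok=(m[i[:,1],i[:,0]]==0)&(i[:,1]<200)&(i[:,1]>2)
    if ok.sum()>40: res.append((np.median(np.clip((v1-v0)[ok],0,60)),x,y,ok.sum()))
res.sort(reverse=True); print(res[:8])
E
```

```text
[518.39723244  92.92671756  78.30717127] [-0.45708759  0.22051537  0.56876219] jar [544.90788467  49.23639093  41.97673059] pan [544.35246128  51.46224907] 3 0.0
tool: jar [51.1 -2.3 -5.2] pan [52.8 -3.  18.3] panfit [48.8 -2.9 18.3]
[(np.float32(60.0), np.float64(545.0), np.float64(52.5), np.int64(96)), (np.float32(60.0), np.float64(545.0), np.float64(52.0), np.int64(107)), (np.float32(60.0), np.float64(545.0), np.float64(51.5), np.int64(124)), (np.float32(60.0), np.float64(544.5), np.float64(53.0), np.int64(59)), (np.float32(60.0), np.float64(544.5), np.float64(52.5), np.int64(88)), (np.float32(60.0), np.float64(544.5), np.float64(52.0), np.int64(100)), (np.float32(60.0), np.float64(544.5), np.float64(51.5), np.int64(123)), (np.float32(60.0), np.float64(544.5), np.float64(51.0), np.int64(154))]
```

play_rows:
  targets:
    - [-0.5,0,0,0]
    - [-1.5,0,0,0]
    - [-1.6,0,-2,0]
    - [-1.6,0,-5,0]
    - [-1.6,0,-8,0]
    - [-1.6,0,-10,0]
    - [-1.6,0,-10,0]
    - [-1.6,0,-10,0]

```text
t: 7.15
eef_pos: [510.7, 108.5, 179.2]
tcp_rot: [-0.001, 0.861, -0.509, 0.001]
contact_force: [-0.2, 0.2, -0.5]
gripper_width: 0.5
gripper_force: 0.0
```

```bash
python3 look.py w7 545 49
python3 - <<'E'
import cv2
im=cv2.imread("pics/w7.png"); cv2.imwrite("pics/w7c.png",cv2.resize(im[0:300,160:480],(640,600),interpolation=cv2.INTER_CUBIC))
E
```

```text
[510.70979185 108.45613101 179.19019244] [-0.24974481  0.21901676 -0.52738428] jar [544.84652154  48.76667492  41.05567791] pan [544.96245149  51.73275548] 1 0.0
tool: jar [68.7 -1.  95.7] pan [ 70.1  -1.9 119.2] panfit [ 66.2  -2.4 119.2]
```

View pics/w7c.png

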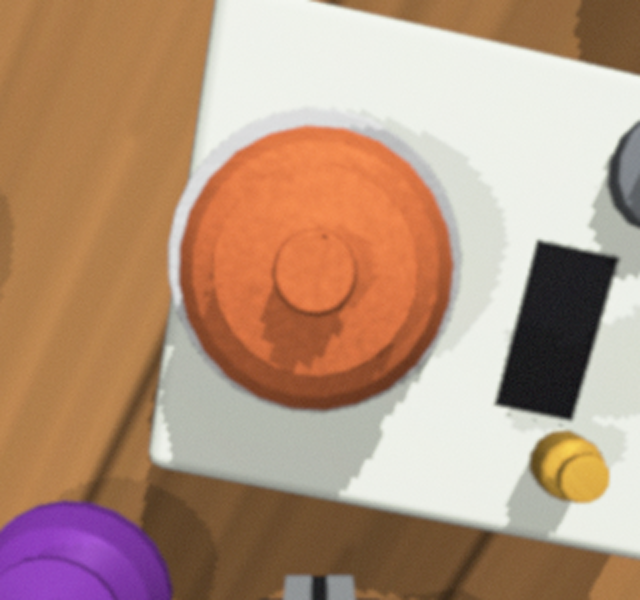

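The crop (10th and last picture) shows the pan's rim peeking out around the jar: top (320,108), left (169,255), right (460,265), upper left (203,178). I'll fit these by the numbers.

Run:
```python
from fit import *
s=get_state(); C=cam("wrist",s)
pts=np.array([(320,108),(169,255),(461,265),(203,178),(185,215),(255,127),(440,185),(190,325)])/2+[160,0]
w=np.array([px2w(C,p,60)[:2] for p in pts])
f=least_squares(lambda v:np.hypot(*(w-v).T)-50,[545,48],loss="soft_l1"); print(f.x,f.fun.round(1))
f3=least_squares(lambda v:np.hypot(*(w-v[:2]).T)-v[2],[545,48,50],loss="soft_l1"); print(f3.x,f3.fun.round(1))
im=cv2.imread("pics/w7.png")[:,:,::-1]
g=cv2.GaussianBlur(im.astype(np.float32),(0,0),.8)
# radial profiles (saturation & brightness) about fit centre
for a in range(0,360,30):
    u=np.array([np.cos(np.radians(a)),np.sin(np.radians(a))]); rr=np.arange(44,55,1.)
    q=w2px(C,np.c_[f.x+rr[:,None]*u,0*rr+60]).astype(np.float32); v=cv2.remap(g,q[None,:,0],q[None,:,1],1)[0]
    print(a,[f"{int(x[0])}/{int(x[2])}" for x in v])
```

```text
[542.47098284  47.90350481] [ 1.3  0.8 -2.3 -1.3 -1.7  0.2 -1.5 -2.5]
[543.90242515  46.13754592  47.9624398 ] [ 1.1  2.2  0.  -1.  -0.9  0.  -0.4 -0. ]
0 ['188/59', '184/57', '183/65', '190/112', '207/185', '217/215', '219/219', '212/204', '193/148', '181/90', '180/78']
30 ['153/48', '144/45', '144/50', '153/86', '185/159', '210/207', '209/203', '193/155', '184/100', '183/80', '182/78']
60 ['133/41', '128/40', '129/46', '134/78', '145/125', '155/150', '169/164', '179/173', '180/174', '181/174', '181/175']
90 ['121/38', '120/40', '124/61', '140/109', '163/155', '176/171', '180/174', '180/174', '180/174', '180/174', '180/174']
120 ['109/36', '111/47', '124/88', '150/137', '171/164', '178/172', '178/172', '178/172', '179/173', '179/173', '180/173']
150 ['104/40', '114/73', '139/125', '166/160', '178/171', '181/174', '184/177', '196/189', '218/212', '232/227', '236/231']
180 ['131/71', '150/124', '178/170', '203/197', '215/208', '218/211', '218/212', '221/216', '227/222', '234/229', '236/231']
210 ['170/92', '178/148', '184/179', '196/192', '212/205', '218/210', '219/211', '219/211', '218/211', '218/210', '218/210']
240 ['201/91', '193/144', '187/178', '186/187', '193/193', '207/204', '216/211', '218/213', '218/213', '218/213', '218/212']
270 ['223/76', '214/111', '196/165', '189/188', '190/190', '195/195', '208/206', '217/211', '219/212', '223/218', '232/228']
300 ['226/71', '227/84', '224/142', '220/203', '219/219', '220/220', '222/221', '226/225', '233/230', '237/233', '238/234']
330 ['215/67', '212/67', '210/91', '213/162', '217/210', '218/218', '218/219', '220/220', '227/225', '235/232', '238/235']
```

The jar is within about 1 mm of the pan's middle: jar (544.8,48.8), pan about (544.5,47.9). Now to the key, putting the camera over it.

play_rows:
  targets:
    - [0.5,3,0,0]
    - [1.5,6,0,0]
    - [3,9,0,0]
    - [4.7,11.7,0,0]
    - [4.7,11.7,0,0]
    - [4.7,11.7,0,0]
    - [4.7,11.7,0,0]

```text
t: 7.78
eef_pos: [430.4, 10.5, 177.6]
tcp_rot: [0.0, 0.86, -0.51, -0.0]
contact_force: [0.9, 0.6, 0.3]
gripper_width: 0.2
gripper_force: 0.0
```

Run:
```python
from fit import *
s=get_state(); im=capture("wrist"); C=cam("wrist",s); print(s["eef_pos"]); cv2.imwrite("pics/w8.png",im[:,:,::-1])
q=s["tcp_rot"];M=R.from_quat([q[1],q[2],q[3],q[0]]).as_matrix()
print("pred",w2px(C,np.array([[457,-37,64.]])))
hsv=cv2.cvtColor(im,cv2.COLOR_RGB2HSV)
m=((hsv[...,1]<60)&(hsv[...,2]>50)&(hsv[...,2]<165)).astype(np.uint8); m[270:]=0
m=cv2.morphologyEx(m,cv2.MORPH_OPEN,np.ones((3,3)))
n,l,st,ce=cv2.connectedComponentsWithStats(m)
for i in range(1,n):
    if st[i,4]>100: print(st[i],ce[i].round(),np.median(im[l==i],0),px2w(C,ce[i],60).round(1))
g=cv2.cvtColor(im,cv2.COLOR_RGB2GRAY)
for lo,hi in((14,26),(26,45)):
    c=cv2.HoughCircles(g[:280],cv2.HOUGH_GRADIENT,1,15,param1=80,param2=14,minRadius=lo,maxRadius=hi)
    if c is not None:
        for u in c[0][:6]: p=px2w(C,u[:2],64); print(u.round(1),p.round(1),(M.T@(p-s["eef_pos"])).round(1))
```

```text
[430.35021909  10.52104162 177.61648447]
pred [[318.08185123 158.51933547]]
[ 292  127   58   59 2700] [321. 156.] [120. 123. 128.] [456.1 -38.9  60. ]
[175 180  48  88 888] [205. 236.] [136. 137. 135.] [502.4  50.   60. ]
[321.5 156.5  16.6] [455.6 -39.3  64. ] [ 55.9   1.7 113.6]
[100.5 225.5  18.8] [570.6  77.3  64. ] [   8.8 -155.2  113.5]
[178.5 244.5  21. ] [516.   63.5  64. ] [  -5.2 -100.7  113.6]
[167.5 189.5  24.3] [538.1  30.7  64. ] [  34.1 -104.3  113.5]
[346.5   4.5  21. ] [ 486.  -126.5   64. ] [147.   16.9 113.5]
[118.5 223.5  44.4] [559.7  69.7  64. ] [  10.2 -141.9  113.5]
[321.5 153.5  27.4] [456.6 -41.   64. ] [ 57.8   1.7 113.6]
[155.5 227.5  42.2] [535.3  59.8  64. ] [   7.3 -115.8  113.5]
[169.5 171.5  34.4] [541.6  18.7  64. ] [  46.3 -101.6  113.5]
[328.5 167.5  43.2] [448.  -35.2  64. ] [ 48.6   6.4 113.6]
[127.5 237.5  39.9] [550.3  76.3  64. ] [  -0.  -136.9  113.5]
```

The key fits at (455.6,−39.3), which agrees with the side camera's (455,−39). I'll go above it and down close.

play_rows:
  targets:
    - [3,0.2,0,0]
    - [5.6,0.2,0,0]
    - [5.6,0.2,3,0]
    - [5.6,0.2,6,0]
    - [5.6,0.2,9,0]
    - [5.6,0.2,10.5,0]
    - [5.6,0.2,10.9,0]
    - [5.6,0.2,10.9,0]

```text
t: 8.5
eef_pos: [455.1, -38.8, 68.1]
tcp_rot: [0.0, 0.861, -0.509, -0.001]
contact_force: [-0.9, 0.4, 1.3]
gripper_width: 0.0
gripper_force: 0.5
```

```bash
python3 -c "
from bench import *
s=get_state();print(s['eef_pos'],s['contact_force'])"
```

```text
[455.1114438  -38.84848836  68.0872005 ] [-0.86540585  0.40969778  1.29806149]
```

play_rows:
  targets:
    - [0,0,0.2,0]
    - [0,0,0.4,0]
    - [0,0,0.6,0]
    - [0,0,0.8,0]
    - [0,0,0.95,0]
    - [0,0,1.05,0]
    - [0,0,1.05,0]
    - [0,0,1.05,0]

```text
t: 9.17
eef_pos: [456.2, -39.6, 61.5]
tcp_rot: [-0.001, 0.86, -0.51, 0.001]
contact_force: [-2.4, 3.4, 31.8]
gripper_width: 0.2
gripper_force: 15.9
```

play_rows:
  targets:
    - [0,0,-0.3,0]
    - [0,0,-0.3,0]
    - [0,0,-0.3,0]

```text
t: 9.42
eef_pos: [456.2, -39.6, 62.5]
tcp_rot: [-0.001, 0.86, -0.51, 0.001]
contact_force: [0.7, 2.8, 3.1]
gripper_width: 0.0
gripper_force: 1.8
```

play_rows:
  targets:
    - [0,0,-0.2,0]
    - [0,0,-0.2,0]
    - [0,0,-0.2,0]

```text
t: 9.67
eef_pos: [456.0, -40.1, 63.9]
tcp_rot: [-0.0, 0.86, -0.51, 0.0]
contact_force: [0.0, 1.7, 2.9]
gripper_width: 0.1
gripper_force: 1.5
```

play_rows:
  targets:
    - [0,0,-0.2,0]
    - [0,0,-0.2,0]
    - [0,0,-0.2,0]

```text
t: 9.92
eef_pos: [455.8, -40.5, 65.8]
tcp_rot: [0.0, 0.86, -0.51, 0.0]
contact_force: [2.1, -0.2, 2.1]
gripper_width: -0.1
gripper_force: 1.0
```

play_rows:
  targets:
    - [0,0,-0.2,0]
    - [0,0,-0.2,0]
    - [0,0,-0.2,0]

```text
t: 10.17
eef_pos: [455.5, -40.6, 67.8]
tcp_rot: [0.0, 0.86, -0.51, 0.0]
contact_force: [1.3, -0.4, 1.3]
gripper_width: -0.1
gripper_force: 0.6
```

play_rows:
  targets:
    - [0,0,-0.5,0]
    - [0,0,-0.5,0]
    - [0,0,-0.5,0]

```text
t: 10.42
eef_pos: [455.2, -40.2, 73.0]
tcp_rot: [0.0, 0.86, -0.51, -0.0]
contact_force: [0.3, -0.1, 0.2]
gripper_width: 0.1
gripper_force: 0.0
```

The force profile (3.1 → 1.3 N over about 6 mm of lift, hard stop at the bottom) shows the key went fully down and came back up. I'll retreat and check the jar with the fixed cameras.

play_rows:
  targets:
    - [0,0,-3,0]
    - [0,0,-6,0]
    - [0,0,-9,0]
    - [-3,0,-11,0]
    - [-6,0,-13,0]
    - [-9,0,-15,0]
    - [-9,0,-15,0]
    - [-9,0,-15,0]

```text
t: 11.08
eef_pos: [411.9, 40.7, 223.4]
tcp_rot: [-0.001, 0.861, -0.508, 0.0]
contact_force: [0.7, -1.3, -0.0]
gripper_width: 0.1
gripper_force: 0.0
```

Run:
```python
from fit import *
for n in("scene","side"):
    C=cam(n); im=capture(n); old=cv2.imread(f"pics/{n}0.png")[:,:,::-1]
    for nm,i,j0 in(("old",old,(530,69)),("new",im,(545,48))):
        hsv=cv2.cvtColor(np.ascontiguousarray(i),cv2.COLOR_RGB2HSV); m=((hsv[...,0]<13)&(hsv[...,1]>150)).astype(np.uint8)
        l=cv2.connectedComponents(m)[1]; u=w2px(C,np.array([[*j0,83.]]))[0].astype(int); k=l==l[u[1],u[0]]
        y,x=np.nonzero(k); print(n,nm,len(x),px2w(C,(x.mean(),y.mean()),88).round(1))
    # visible pan/deck: rim grey vs deck white, low-sat mid-bright region
print(get_state()["eef_pos"],get_state()["contact_force"])
```

```text
scene old 299031 [552.6  10.9  88. ]
scene new 299003 [552.6  11.1  88. ]
side old 689 [533.   70.7  88. ]
side new 675 [547.   47.4  88. ]
[412.36719565  38.25923599 222.572121  ] [0.6080604  0.29711928 0.14930359]
```

```bash
python3 -c "
from bench import *
print(finish_job())"
```

```text
the job is handed in; nothing more can be done
None
```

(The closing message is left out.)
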